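# Hang the draining basket in the notch of the bath rail

### The arm

A 7-joint arm with a two-finger parallel gripper is mounted at the origin on a cart in front of the work surface, level with it; the furniture and walls round the work are solid. World frame = base frame: x ahead of the robot, y to its left, z up, the work surface at z = 0. Lengths are in mm, angles in rad, forces in N, time in s.
With the tool pointing down it reaches from about 425 to 875 mm from the base axis. Payload 8.4 kg.
Tool frame: the origin (TCP) lies on the centre line of the jaws, within the pads' length; the fingertips stand 11 mm ahead of it and the grasp point (between the pads) lies 8 mm behind it (r.tips_ahead is the distance from the TCP to the fingertips, in mm); z points along the fingers, x is the direction in which the jaws open and shut, and the axes are right-handed (so a half turn about z gives the same grasp; the last joint's range is limited). The gripper opens to 87 mm and grips with 3 to 60 N. Pads are 19 mm wide; open, the fingers measure 117 mm over their backs; the gripper's body (75 mm by 190 mm) begins 51 mm behind the grasp point.
Start: joints at [1.071, 0.333, 0.04, 1.465, -0.013, 1.343, -0.059], TCP at [253.576, -598.467, 233.546] pointing down, gripper open.
Joint ranges: [-2.58, 2.58], [-0.38, 2.09], [-1.3, 1.39], [0.25, 2.4], [-1.5, 4.64], [0.08, 2.09], [-2.65, 2.65]. Speed limits (rad/s): [2.22, 2.22, 2.79, 2.79, 3.14, 3.14, 3.14].

### API

Orientations are given as a 3x3 rotation matrix whose columns are the frame's x, y, z axes.
In Python, from plant import r, imaging, workorder gives the robot as it stands.
- The arm moves only by the tool apply_moves, never from a script. Its argument "plan" is a list of rows, each a list of 6 numbers: the shift along the tool's x, y, z as a fraction of full scale, then the turn, a rotation vector about the tool's x, y, z as a fraction of full scale. A call has 1 to 20 rows; each row is the pose to reach, as a shift and turn from the pose commanded when the call began, along the tool's axes at that moment, turning the shorter way round; what a row does not reach only later rows make up. Full scale, the value 1, is 800 mm for a shift and pi rad for a turn. A row lasts 1/8 s, in which the tool goes at most 62.5 mm and 10.7 degrees, less where a joint would pass 70% of its speed; a pose out of reach is approached as far as the arm can. A call with a number of a shift or a turn outside -1 to 1 is refused whole. A call with a gripper value outside its range is refused whole. "jaw" is the gripper's target within -1 to 1 (fully open at 1, half-way at 0, shut at -1), set as the call begins (left out, the last holds). The fingers move at their own pace and stop on an object; the grip force is fixed at half the most. Time passes only in rows, so rows that repeat a pose let the fingers close. It gives the time, the measured TCP pose, the force and the opening at its end, in the units of the state.
- r.state(): the state, without advancing time (a new reading comes with each control period).
- imaging.read_camera(name): name is "scene" or "top" or "wrist"; returns a dict with "img" (400x640x3 uint8, red, green, blue), "mtx" (3x3 intrinsics, pixels), "position" and "orientation" of the camera in the world. Camera axes: x right, y down, z forward; pixel columns grow to the right and rows downward; lengths in mm; the calibration is good to about 2 mm. A picture is of the moment at which its call begins. There is no depth.
- workorder.job_done(): hands the job in, once; it reports no verdict.
The state is a dict: "time_s": time; "qpos": joint angles; "qd": joint speeds; "joint_torque": joint torques, N m; "position": TCP position; "tool_rot": TCP orientation; "ft_force": force on the tool from outside, world axes, zero at the start; "moment": the same for the moment, N m; "opening": opening from 0.0 (shut) to 1.0 (fully open).
Only numpy, scipy, OpenCV 4.12 (cv2) and the standard library are available. Lean on these libraries where they do the work, as an engineer would, in place of code of your own. Each camera call takes 0.05 s, during which the arm holds its last target. There are 200 camera calls.

### The job

Pick up the small steel draining basket by its black grip and hook its bent lip over the notched rail on the robot's side of the steel rinsing bath, so that the basket hangs inside the bath. Where the notch lies has to be found, by sliding the lip gently along the rail if need be, until it drops in and sits fully home and upright; then let go. Press and push only lightly, never with more than 20 N on the bath; keep the basket upright all the while, never more than 15 degrees askew, and leave the glassware and crucible around it where they stand.

Things in the scene. Friction and masses are not known exactly. Their poses are not given: they have to be found in the camera images.
- bath: Fixed open steel bath, 120 (its x) by 230 mm (its y), walls 4 mm, inner floor 10 mm up; origin centre of underside, z up. Its -x wall, facing the robot, carries a level adjustable rail, 5 mm thick, with one square notch 41 mm wide, 8 mm deep (floor 85 mm above the worktop). The other walls end in a bead 96 mm high. The rail holds still, but its setting differs each time.
- rail_mid (a point): Point fixed to the bath, half-way along the rail wall, in the wall's mid-plane, level with the rail's top edge (93 mm above the worktop). y runs along the rail, +x into the bath. The notch's middle lies anywhere from -30 to +30 mm from here along y; where is not reported, but can be felt or seen. Elsewhere the edge is level (flanks 0.3 mm lower).
- basket_grip (a point): Centre of the loose basket's black grip, 12 (x) by 30 (y) by 42 mm (z), 106 mm above the basket's underside. z up, y along the lip, +x from lip to cup. The grip is sprung: pressed down over the lip it gives up to 8 mm, about 2 N at first and 1.5 N more per mm, then is solid. The cup, 40 by 48 by 30 mm high, centred 24 mm in +x of here, stands on the worktop. 145 to 210 g in all.
- basket_lip (a point): Centre of the underside of the lip's top web (this rests on the rail), 34 mm straight below the grip's centre, 72 mm above the basket's underside. The lip is an upside-down U, 36 mm long along y; its slot is 8 mm wide along x (4 mm either side of here), web 3 mm thick, outer leg 22 mm down on the -x side, flared at the end; a back plate up from the cup is the slot's other side.
- beaker: Glass beaker with spout, 55 mm across, 70 mm high, bystander; origin at the centre of its underside.
- flask: Conical glass flask, 59 mm across, 105 mm high, bystander; origin at the centre of its underside.
- crucible: White ceramic crucible, 41 mm across, 34 mm high, bystander; origin at the centre of its underside.
- petri: Petri dish, 80 mm across, 17 mm high, bystander; origin at the centre of its underside.
There are look-alikes about, which are no part of the job. Leave any green, red or yellow look-alike of the part that bears basket_grip alone.

How it is judged (in metres and radians):
On the way, in this order (a step that is already met when the one before it is completed fails the run):
1. the basket is lifted clear of the worktop (height (world z) of basket_lip above 0.125 m), for 0.1 s.
2. its lip is hooked over the rail wall (x of basket_lip in the frame of rail_mid between -0.005 and 0.005 m and y of basket_lip in the frame of rail_mid between -0.1 and 0.1 m and z of basket_lip in the frame of rail_mid between -0.0105 and 0.004 m and angle between basket_grip's own z axis and vertical below 0.15 rad and angle between the y axis of basket_lip and the y axis of rail_mid, either way round below 0.15 rad), for 0.1 s.
At the end, for the whole second after the job is handed in: The lip sits on the floor of the notch: the lip point is 6 to 10.5 mm below the rail's top, within 5 mm of the rail's plane, within 36 mm of its middle along the rail; the grip is within 0.15 rad of upright and the lip within 0.15 rad of the rail's direction; the basket hangs free of the robot (z of basket_lip in the frame of rail_mid between -0.0105 and -0.006 m and x of basket_lip in the frame of rail_mid between -0.005 and 0.005 m and y of basket_lip in the frame of rail_mid between -0.036 and 0.036 m and angle between basket_grip's own z axis and vertical below 0.15 rad and angle between the y axis of basket_lip and the y axis of rail_mid, either way round below 0.15 rad); the robot touches nothing.
It fails at once if the bath is loaded with more than 20 N (contact force between bath and anything else above 20 N).
It fails at once if the basket is tilted by more than 0.27 rad (about 15 degrees) (angle between basket_lip's own z axis and vertical above 0.27 rad).
It fails at once if a bystander (beaker, flask, crucible or petri dish) is moved more than 25 mm (distance of any of beaker, flask, crucible, petri from where it was at the start of the episode above 0.025 m).
It also fails if it takes over 72 s, if anything falls off the work surface, if the arm or the gripper's body presses on something with over 40 N, if the wrist force passes 120 N, or if a joint passes its speed limit or range.

## Working session

There is one attempt and no reset: what is moved stays moved. The work goes in short steps, Python scripts to look and compute and a tool call to move; the robot and the scene stay as the last step left them, time stands still between calls to the robot, and variables do not carry over. Pictures are saved under pics/ and viewed, on a budget of 10 in all, crops included, one or two more only if the job needs it, and the job is handed in when it is done.

Besides the shell and the picture viewer there is one more tool, called after ">>>" as name([rows], argument=value, ...), one row to a line, values as JSON. apply_moves: Moves the arm, as the interface text tells. Its arguments: {"type":"object","properties":{"plan":{"type":"array","items":{"type":"array","items":{"type":"number","minimum":-1,"maximum":1}}},"jaw":{"type":"number"}},"required":["plan"]}

```bash
mkdir -p pics
python3 - <<'E'
from plant import r, imaging
import cv2,pickle,numpy as np
d={}
for n in ("scene","top","wrist"):
    c=imaging.read_camera(n); d[n]=c
    print(n,c["mtx"].round(1).tolist(),np.round(c["position"],1),np.round(c["orientation"],3).tolist())
pickle.dump(d,open("c0.pkl","wb"))
cv2.imwrite("pics/a.png",d["scene"]["img"][...,::-1]); cv2.imwrite("pics/b.png",d["top"]["img"][...,::-1])
s=r.state();print(s["tool_rot"],s["opening"],s["ft_force"])
E
```

```text
scene [[387.5, 0.0, 317.0], [0.0, 387.5, 196.9], [0.0, 0.0, 1.0]] [-61.8 647.5 734.8] [[-0.738, -0.405, 0.54], [-0.675, 0.439, -0.593], [0.003, -0.802, -0.597]]
top [[475.3, 0.0, 311.9], [0.0, 475.3, 201.5], [0.0, 0.0, 1.0]] [ 360.    10.3 1514. ] [[-0.001, -0.994, 0.109], [-1.0, 0.001, 0.002], [-0.002, -0.109, -0.994]]
wrist [[276.4, 0.0, 317.6], [0.0, 276.4, 201.5], [0.0, 0.0, 1.0]] [ 328.6 -566.   382.9] [[0.39, -0.88, -0.271], [-0.921, -0.373, -0.113], [-0.002, 0.294, -0.956]]
[[ 3.90085250e-01 -9.20778578e-01 -5.55105780e-04]
 [-9.20777900e-01 -3.90085638e-01  1.11952161e-03]
 [-1.24737031e-03  7.44202660e-05 -9.99999219e-01]] 0.9976918507248952 [-0.79803581 -0.19591085  0.44457631]
```

View pics/a.png

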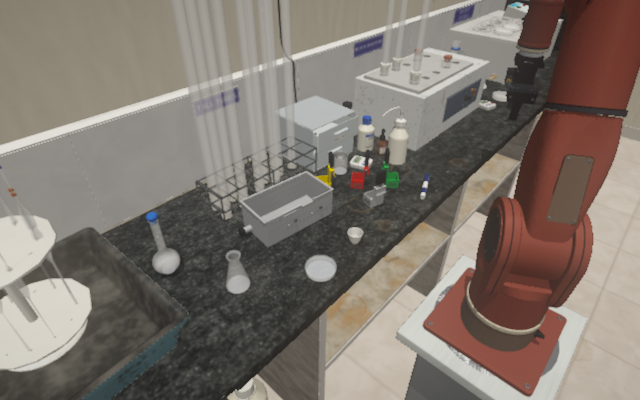

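View pics/b.png

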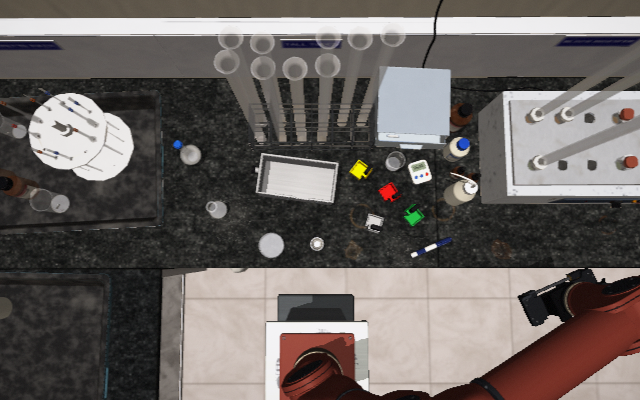

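The scene view shows the bath at about (288,208) and four baskets: steel (375,196), red (358,180), green (391,179) and yellow (326,178). In the top view, the steel one with the black grip is at (374,222), red at (388,191), green at (413,216) and yellow at (360,170). Only the steel one fits the description, so I'll confirm it in one enlarged crop.

```bash
cat > h.py <<'E'
import numpy as np,cv2,pickle
def ray(c,u,v):
    d=c["orientation"]@np.linalg.inv(c["mtx"])@np.array([u,v,1.]); return np.array(c["position"]),d
def onz(c,u,v,z):
    p,d=ray(c,u,v); return p+d*(z-p[2])/d[2]
def proj(c,P):
    q=c["orientation"].T@(np.asarray(P,float)-c["position"]); q=c["mtx"]@q; return q[:2]/q[2]
def tri(c1,a,c2,b):
    p,d=ray(c1,*a);q,e=ray(c2,*b);s=np.linalg.lstsq(np.c_[d,-e],q-p,rcond=None)[0]
    A=p+d*s[0];B=q+e*s[1];return (A+B)/2,np.linalg.norm(A-B)
E
python3 - <<'E'
from h import *
d=pickle.load(open("c0.pkl","rb"))
t=d["top"]["img"][145:265,245:405];s=d["scene"]["img"][165:255,230:390]
im=np.vstack([cv2.resize(s,(640,320) if 0 else (533,300),interpolation=2),cv2.resize(t,None,fx=533/160,fy=2.5,interpolation=2)])
# top crop scaled 5x: separate layout
a=cv2.resize(d["top"]["img"][147:237,250:390],(700,450)[0:2],interpolation=2)
b=cv2.resize(d["scene"]["img"][170:215,330:405],(250,150),interpolation=2)
o=np.zeros((600,800,3),np.uint8);o[:450,:700]=a;o[450:,:250]=b
b=cv2.resize(d["scene"]["img"][170:245,235:345],(220,150),interpolation=2);o[450:,260:480]=b
cv2.imwrite("pics/c.png",o[...,::-1])
c=d["top"]
for u,v,z in[(374,222,127),(258,155,96),(338,163,96),(334,201,93),(256,190,93)]:print(u,v,onz(c,u,v,z).round(0))
E
```

```text
374 222 [ 452. -169.  127.]
258 155 [658. 176.  96.]
338 163 [633. -66.  96.]
334 201 [518. -54.  93.]
256 190 [551. 181.  93.]
```

View pics/c.png

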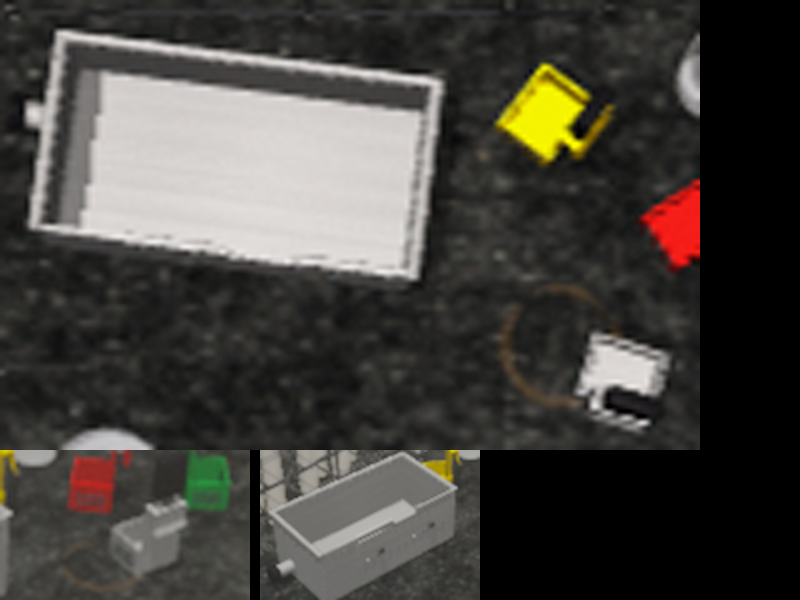

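The crop confirms it: the steel basket has a black grip (top view about (376,227)) and its cup lies on the bath side. It is turned about -15°, and the bath about -7°. The near wall carries the rail. I'll move above the grip for a wrist look.

```bash
cat >> h.py <<'E'
from scipy.spatial.transform import Rotation as Ro
def rel(s,P,yaw):
    "numbers of a row from state s to TCP P, tool down with x at yaw (deg)"
    R=np.array(s["tool_rot"]);a=np.radians(yaw)
    T=np.array([[np.cos(a),np.sin(a),0],[np.sin(a),-np.cos(a),0],[0,0,-1]])
    return np.r_[R.T@(np.array(P)-s["position"])/800,Ro.from_matrix(R.T@T).as_rotvec()/np.pi].round(4).tolist()
E
python3 - <<'E'
from h import *
from plant import r
d=pickle.load(open("c0.pkl","rb"));c=d["top"]
g=onz(c,376.4,227.4,127);print(g, "green",onz(c,413,216,60),"crucible",onz(c,317,243,34),"petri",onz(c,271,245,17),"beaker",onz(c,395,160,70),"flask",onz(c,216,209,105))
s=r.state();print(s["time_s"],rel(s,[g[0],g[1],260],-15))
E
```

```text
[ 436.30887778 -175.32637538  127.        ] green [ 474.83464205 -297.03149587   60.        ] crucible [393.2107202   -2.75312021  34.        ] petri [387.47826791 141.43350394  17.        ] beaker [ 647.31973511 -243.59330256   70.        ] flask [492.80972028 298.46171178 105.        ]
0.15 [-0.3976, -0.4167, -0.0334, -0.0002, 0.0004, -0.2891]
```

>>> apply_moves([
  [-0.3976, -0.4167, -0.0334, 0, 0, -0.2891],
  [-0.3976, -0.4167, -0.0334, 0, 0, -0.2891],
  [-0.3976, -0.4167, -0.0334, 0, 0, -0.2891],
  [-0.3976, -0.4167, -0.0334, 0, 0, -0.2891],
  [-0.3976, -0.4167, -0.0334, 0, 0, -0.2891],
  [-0.3976, -0.4167, -0.0334, 0, 0, -0.2891],
  [-0.3976, -0.4167, -0.0334, 0, 0, -0.2891],
  [-0.3976, -0.4167, -0.0334, 0, 0, -0.2891],
  [-0.3976, -0.4167, -0.0334, 0, 0, -0.2891],
  [-0.3976, -0.4167, -0.0334, 0, 0, -0.2891],
  [-0.3976, -0.4167, -0.0334, 0, 0, -0.2891],
  [-0.3976, -0.4167, -0.0334, 0, 0, -0.2891],
], jaw=1)

```text
time_s: 1.65
position: [436.1, -176.4, 260.1]
tool_rot: [[0.966, -0.26, -0.0], [-0.26, -0.966, 0.0], [-0.0, -0.0, -1.0]]
ft_force: [-0.7, -0.7, 0.0]
opening: 1.001
```

Run:
```python
from h import *
from plant import r,imaging
d=imaging.read_camera("wrist");t=imaging.read_camera("scene");pickle.dump((d,t),open("c1.pkl","wb"))
s=r.state();print(s["time_s"],s["position"],s["ft_force"],s["qpos"])
print(proj(d,[436,-175,127]))
cv2.imwrite("pics/d.png",d["img"][...,::-1])
```

```text
1.75 [ 436.23483584 -176.02473045  260.20719048] [-0.0899118   0.52481987 -0.24408178] [ 0.69880729 -0.0286603  -0.39758841  1.82407902 -0.0114614   1.34412958
  0.04122598]
[316.95622119 195.77976237]
```

View pics/d.png

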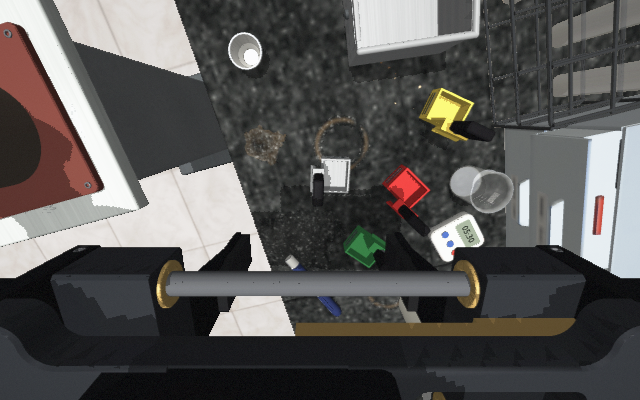

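The wrist view shows the grip at about (318,190) with the cup to its right, aligned roughly with the jaws. The crucible is at (245,50) and the bath is at the top. Next is an enlarged crop to measure it accurately.

Run:
```python
from h import *
d,t=pickle.load(open("c1.pkl","rb"))
a=cv2.resize(d["img"][145:220,295:365],(560,600),interpolation=cv2.INTER_NEAREST)
cv2.imwrite("pics/e.png",a[...,::-1])
m=(d["img"].min(2)>140).astype(np.uint8);m[:150]=0;m[200:]=0;m[:,:300]=0;m[:,360:]=0
k=max(cv2.findContours(m,0,1)[0],key=cv2.contourArea);print(cv2.minAreaRect(k),cv2.boundingRect(k))
for P in([436,-175,127],[436,-175,85]):
  for dx,dy in((-6,-15),(6,-15),(6,15),(-6,15)):
    q=Ro.from_euler('z',-15,degrees=True).apply([dx,dy,0]);print(proj(d,np.array(P)+q).round(1),end=' ')
```

```text
((330.5, 175.5), (33.0, 39.0), 90.0) (311, 159, 40, 34)
[311.4 209.1] [322.5 209.1] [322.6 182. ] [311.2 182. ] [312.2 198.2] [322.  198.2] [322.  174.1] [312.  174.1]
```

View pics/e.png

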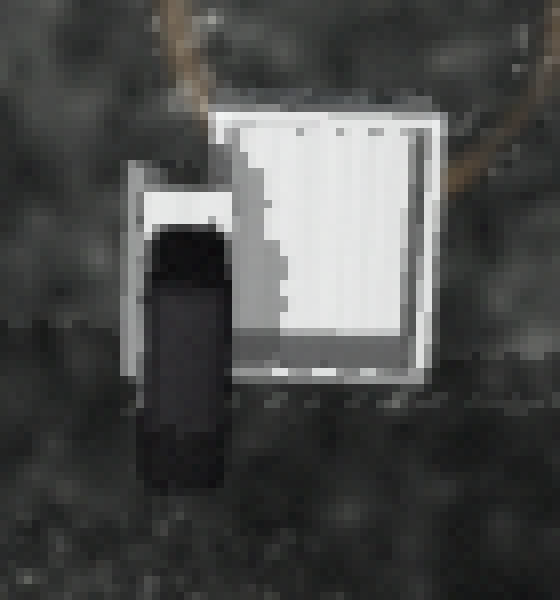

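Grip centre is at about (437,-173.5) and yaw about -16°. Descending to grasp.

Run:
```python
from h import *
from plant import r
s=r.state();print(rel(s,[437.2,-173.5,98],-16))
```

```text
[0.0004, -0.0033, 0.2028, -0.0, 0.0001, 0.0053]
```

>>> apply_moves([
  [0.0004, -0.0033, 0.05, 0, 0, 0.0053],
  [0.0004, -0.0033, 0.1, 0, 0, 0.0053],
  [0.0004, -0.0033, 0.15, 0, 0, 0.0053],
  [0.0004, -0.0033, 0.18, 0, 0, 0.0053],
  [0.0004, -0.0033, 0.2028, 0, 0, 0.0053],
  [0.0004, -0.0033, 0.2028, 0, 0, 0.0053],
  [0.0004, -0.0033, 0.2028, 0, 0, 0.0053],
], jaw=1)

```text
time_s: 2.62
position: [437.9, -173.3, 98.8]
tool_rot: [[0.961, -0.275, 0.001], [-0.275, -0.961, -0.0], [0.001, 0.0, -1.0]]
ft_force: [-1.1, 0.0, 0.3]
opening: 1.001
```

>>> apply_moves([
  [0, 0, 0, 0, 0, 0],
  [0, 0, 0, 0, 0, 0],
  [0, 0, 0, 0, 0, 0],
  [0, 0, 0, 0, 0, 0],
  [0, 0, 0, 0, 0, 0],
  [0, 0, 0, 0, 0, 0],
  [0, 0, 0, 0, 0, 0],
  [0, 0, 0, 0, 0, 0],
], jaw=-1)

```text
time_s: 3.62
position: [437.4, -173.1, 98.0]
tool_rot: [[0.961, -0.275, 0.0], [-0.275, -0.961, 0.0], [-0.0, -0.0, -1.0]]
ft_force: [0.3, -0.2, -0.8]
opening: 0.172
```

>>> apply_moves([
  [0, 0, -0.01, 0, 0, 0],
  [0, 0, -0.04, 0, 0, 0],
  [0, 0, -0.08, 0, 0, 0],
  [0, 0, -0.12, 0, 0, 0],
  [0, 0, -0.1463, 0, 0, 0],
  [0, 0, -0.1463, 0, 0, 0],
  [0, 0, -0.1463, 0, 0, 0],
], jaw=-1)

```text
time_s: 4.5
position: [436.9, -172.9, 214.2]
tool_rot: [[0.961, -0.275, -0.001], [-0.275, -0.961, 0.0], [-0.001, -0.0, -1.0]]
ft_force: [-0.6, -0.4, -1.3]
opening: 0.135
```

Run:
```python
from h import *
from plant import r,imaging
d={n:imaging.read_camera(n) for n in("wrist","top","scene")};pickle.dump(d,open("c2.pkl","wb"))
s=r.state();print(s["time_s"],s["position"],s["ft_force"],s["opening"])
o=np.zeros((600,800,3),np.uint8)
o[:360,:400]=cv2.resize(d["wrist"]["img"][60:240,220:420],(400,360))
o[:360,400:]=cv2.resize(d["scene"]["img"][130:220,330:430],(400,360))
o[360:,:]=cv2.resize(d["scene"]["img"][170:242,120:360][:,:],(800,240),interpolation=2)
print(proj(d["scene"],[455,-173,50]))
cv2.imwrite("pics/f.png",o[...,::-1])
```

```text
4.65 [ 436.85674819 -172.87034088  214.01996891] [-0.70316061 -0.0682552  -1.95297485] 0.13411315313611077
[373.33108414 190.22224284]
```

View pics/f.png

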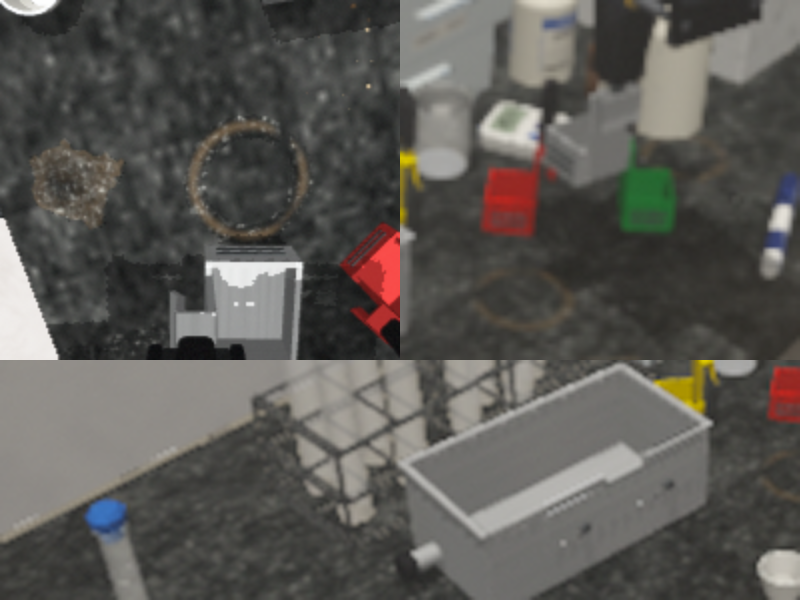

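Lifted: opening 0.134, weight about 2 N, basket upright. Next I'll bring the wrist camera to the robot's side of the rail, with the tool aligned to the bath at about -7.3°, to look for the notch.

Run:
```python
from h import *
from plant import r
s=r.state();print(rel(s,[450,-40,165],-7.3))
```

```text
[-0.0297, -0.1642, 0.0614, -0.0002, 0.0006, -0.0481]
```

>>> apply_moves([
  [-0.007, -0.041, 0.015, 0, 0.0006, -0.012],
  [-0.015, -0.082, 0.03, 0, 0.0006, -0.024],
  [-0.022, -0.123, 0.046, 0, 0.0006, -0.036],
  [-0.0297, -0.1642, 0.0614, 0, 0.0006, -0.0481],
  [-0.0297, -0.1642, 0.0614, 0, 0.0006, -0.0481],
  [-0.0297, -0.1642, 0.0614, 0, 0.0006, -0.0481],
], jaw=-1)

```text
time_s: 5.4
position: [450.4, -39.4, 165.6]
tool_rot: [[0.992, -0.125, 0.001], [-0.125, -0.992, -0.0], [0.001, 0.0, -1.0]]
ft_force: [0.9, -0.7, -1.3]
opening: 0.135
```

Run:
```python
from h import *
from plant import r,imaging
d={n:imaging.read_camera(n) for n in("wrist",)};pickle.dump(d,open("c3.pkl","wb"))
s=r.state();print(s["time_s"],s["position"],s["ft_force"],s["opening"])
w=d["wrist"]
print(proj(w,[518,-54,93]),proj(w,[551,181,93]))
cv2.imwrite("pics/g.png",cv2.resize(w["img"][0:250,240:560],(768,600),interpolation=2)[...,::-1])
```

```text
5.45 [450.54556693 -40.1419069  165.84786415] [-0.3186297  -0.41907242 -1.37130116] 0.13613519461795878
[396.74870613 222.89831396] [ 434.69710638 -138.97845218]
```

View pics/g.png

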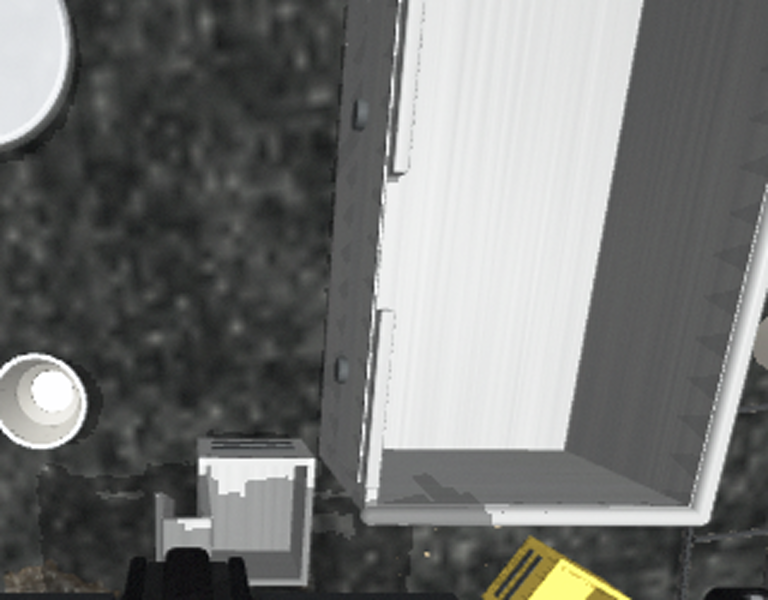

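The notch shows clearly: the rail's top edge is interrupted in the crop between about (386,311) and (402,174). Now I'll convert those to world points.

Run:
```python
from h import *
w=pickle.load(open("c3.pkl","rb"))["wrist"]
f=lambda x,y,z=93:onz(w,240+x/2.4,y/2.4,z)
A,B,C,D=f(371,498),f(386,311),f(402,174),f(414,10)
for p in(A,B,C,D):print(p.round(1))
print("len",np.linalg.norm(C-B),"mid",(B+C)/2, "yaw",[np.degrees(np.arctan2(-(q-p)[0],(q-p)[1])).round(2) for p,q in((A,D),(A,B),(A,C),(C,D))])
print("corner -y outer bead",f(362,522,96),f(710,522,96), "far inner", f(690,508,96))
p,q=f(362,522,96),f(710,522,96);print(np.degrees(np.arctan2((q-p)[1],(q-p)[0])),np.linalg.norm(q-p))
# rail width
print(f(378,312)-f(393,312))
# held basket check: cup rim corners (z=TCP-98+30)
z=165.8-98+30
for x,y in((198,458),(315,458),(308,585)):print(f(x,y,z).round(1))
```

```text
[516.8 -39.7  93. ]
[524.4  23.9  93. ]
[530.9  64.2  93. ]
[535.6 107.2  93. ]
len 40.81007735702347 mid [527.649889    44.05252644  93.        ] yaw [np.float64(-7.31), np.float64(-6.88), np.float64(-7.72), np.float64(-6.31)]
corner -y outer bead [512.46324744 -47.16755877  96.        ] [634.44776132 -62.64118194  96.        ] far inner [626.93010231 -56.41413328  96.        ]
-7.229306974862751 122.96200485741925
[-4.84662777  0.61276611  0.        ]
[457.9 -16.2  97.8]
[497.3 -21.2  97.8]
[491.5 -68.2  97.8]
```

Everything agrees: notch 40.8 mm long, middle at (527.6, 44.0), rail yaw -7.3°, and the held basket (cup corners) is aligned at -7.2°. Raise, go over the rail with +3 mm clearance inward, then lower partway.

Run:
```python
from h import *
from plant import r
s=r.state();print(s["position"])
for P in([450.5,-40,215],[530.2,42.7,215],[530.2,42.7,146]):print(rel(s,P,-7.3))
```

```text
[450.54556693 -40.1419069  165.84786415]
[0.0, -0.0001, -0.0614, 0.0001, -0.0005, 0.0001]
[0.0857, -0.1153, -0.0613, 0.0001, -0.0005, 0.0001]
[0.0856, -0.1153, 0.0249, 0.0001, -0.0005, 0.0001]
```

>>> apply_moves([
  [0, 0, -0.03, 0, 0, 0],
  [0, 0, -0.0614, 0, 0, 0],
  [0, 0, -0.0614, 0, 0, 0],
  [0.03, -0.04, -0.0614, 0, 0, 0],
  [0.06, -0.08, -0.0614, 0, 0, 0],
  [0.0857, -0.1153, -0.0614, 0, 0, 0],
  [0.0857, -0.1153, -0.0614, 0, 0, 0],
  [0.0857, -0.1153, -0.0614, 0, 0, 0],
  [0.0857, -0.1153, -0.04, 0, 0, 0],
  [0.0857, -0.1153, -0.02, 0, 0, 0],
  [0.0857, -0.1153, 0, 0, 0, 0],
  [0.0857, -0.1153, 0.015, 0, 0, 0],
  [0.0857, -0.1153, 0.0249, 0, 0, 0],
  [0.0857, -0.1153, 0.0249, 0, 0, 0],
  [0.0857, -0.1153, 0.0249, 0, 0, 0],
], jaw=-1)

```text
time_s: 7.32
position: [530.8, 42.7, 146.6]
tool_rot: [[0.992, -0.127, 0.003], [-0.127, -0.992, -0.0], [0.003, -0.0, -1.0]]
ft_force: [0.0, -0.3, -1.3]
opening: 0.134
```

Run:
```python
from h import *
from plant import r,imaging
d={n:imaging.read_camera(n) for n in("wrist","scene")};pickle.dump(d,open("c4.pkl","wb"))
s=r.state();print(s["time_s"],s["position"],s["ft_force"],s["opening"])
w=d["wrist"]
o=np.zeros((600,800,3),np.uint8)
o[:,:400]=cv2.resize(w["img"][60:240,260:380],(400,600))
o[:,400:]=cv2.resize(d["scene"]["img"][140:260,240:320],(400,600))
cv2.imwrite("pics/h.png",o[...,::-1])
for P in([527.65,44,93],[524.4,23.9,93],[530.9,64.2,93]):print(proj(w,P)," ",proj(d["scene"],P))
print(rel(s,[527.2,43.1,146],-7.3),rel(s,[527.2,43.1,125],-7.3))
```

```text
7.425 [530.82150055  42.61919175 146.71564572] [ 0.57560137  0.09904289 -2.08405315] 0.13034362415878503
[312.73148408 223.67461281]   [306.30436229 200.95205302]
[312.03543021 247.03799824]   [312.19133625 198.19468516]
[313.44952317 198.87622104]   [300.2775349  203.77940009]
[-0.0046, -0.0, 0.0009, 0.0, -0.0009, 0.0] [-0.0046, -0.0, 0.0271, 0.0, -0.0009, 0.0]
```

View pics/h.png

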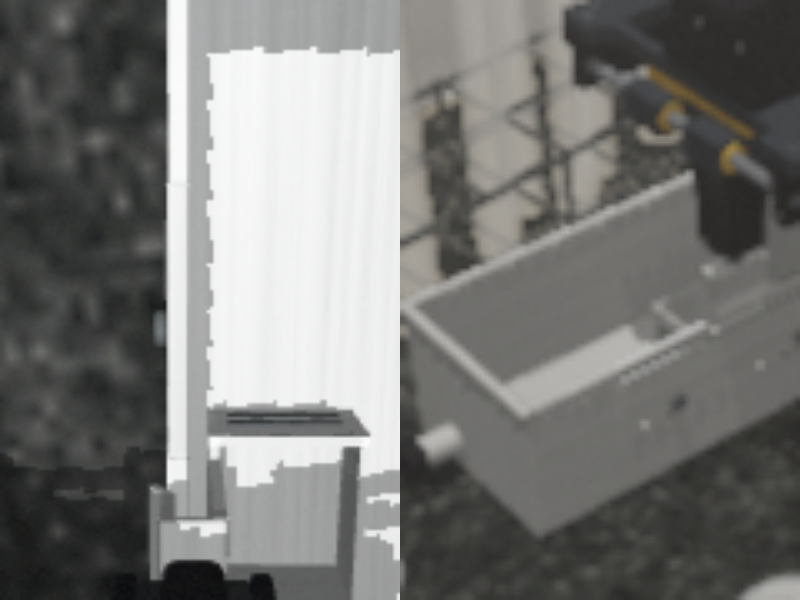

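The wrist crop shows the rail at u≈313, the notch's +y end at v≈197, the lip's +y end at v≈215, and the leg left of the rail. I'll compare the lip and notch in the same view.

Run:
```python
from h import *
w=pickle.load(open("c4.pkl","rb"))["wrist"]
g=lambda x,y,z:onz(w,260+x*.3,60+y*.3,z)
z=146.7-26
a=np.radians(-7.3);X=np.array([np.cos(a),np.sin(a),0]);Y=np.array([-np.sin(a),np.cos(a),0])
T=np.array([530.82,42.62,0])
for n,p in(("notch end",g(177,458,93)),("rail L",g(167,400,93)),("rail R",g(189,400,93)),("web L",g(160,518,z+3)),("web R",g(228,518,z+3)),("cup L",g(207,437,z-42)),("cup R",g(370,437,z-42))):
    q=p-T;print(n,p.round(1),"in tool-at-basket axes x %.1f y %.1f"%(q@X,q@Y))
```

```text
notch end [530.8  65.4  93. ] in tool-at-basket axes x -2.9 y 22.6
rail L [530.3  79.2  93. ] in tool-at-basket axes x -5.1 y 36.2
rail R [535.3  78.6  93. ] in tool-at-basket axes x -0.1 y 36.2
web L [527.4  62.3 123.7] in tool-at-basket axes x -5.9 y 19.0
web R [540.8  60.5 123.7] in tool-at-basket axes x 7.6 y 19.0
cup L [538.   65.7  78.7] in tool-at-basket axes x 4.2 y 23.8
cup R [577.6  60.6  78.7] in tool-at-basket axes x 44.2 y 23.8
```

>>> apply_moves([
  [-0.0018, -0.0006, 0, 0, -0.0008, 0],
  [-0.0035, -0.0012, 0, 0, -0.0008, 0],
  [-0.0035, -0.0012, 0, 0, -0.0008, 0],
  [-0.0035, -0.0012, 0.007, 0, -0.0008, 0],
  [-0.0035, -0.0012, 0.014, 0, -0.0008, 0],
  [-0.0035, -0.0012, 0.021, 0, -0.0008, 0],
  [-0.0035, -0.0012, 0.0265, 0, -0.0008, 0],
  [-0.0035, -0.0012, 0.0265, 0, -0.0008, 0],
  [-0.0035, -0.0012, 0.0265, 0, -0.0008, 0],
], jaw=-1)

```text
time_s: 8.55
position: [527.9, 43.9, 125.1]
tool_rot: [[0.992, -0.127, -0.001], [-0.127, -0.992, 0.0], [-0.001, 0.0, -1.0]]
ft_force: [0.3, 0.6, -0.8]
opening: 0.138
```

Run:
```python
from plant import r
s=r.state();print(s["time_s"],s["position"],s["ft_force"],s["moment"],s["opening"])
```

```text
8.55 [527.92207206  43.90065889 125.07421354] [ 0.31064794  0.58376755 -0.81979548] [ 0.00865831 -0.06564598 -0.02772176] 0.138439642539258
```

No side contact. Lower gently past rail level.

>>> apply_moves([
  [0, 0, 0.003, 0, 0, 0],
  [0, 0, 0.006, 0, 0, 0],
  [0, 0, 0.009, 0, 0, 0],
  [0, 0, 0.0105, 0, 0, 0],
  [0, 0, 0.0105, 0, 0, 0],
  [0, 0, 0.0105, 0, 0, 0],
], jaw=-1)

```text
time_s: 9.3
position: [527.9, 43.9, 116.6]
tool_rot: [[0.992, -0.127, -0.001], [-0.127, -0.992, -0.0], [-0.001, 0.0, -1.0]]
ft_force: [0.0, 0.6, -1.7]
opening: 0.132
```

The lip is 2.4 mm below the rail top with no reaction force, so it is in the notch. Continue to the floor.

>>> apply_moves([
  [0, 0, 0.002, 0, 0, 0],
  [0, 0, 0.004, 0, 0, 0],
  [0, 0, 0.006, 0, 0, 0],
  [0, 0, 0.0075, 0, 0, 0],
  [0, 0, 0.0075, 0, 0, 0],
  [0, 0, 0.0075, 0, 0, 0],
  [0, 0, 0.0075, 0, 0, 0],
], jaw=-1)

```text
time_s: 10.18
position: [527.8, 43.9, 110.7]
tool_rot: [[0.992, -0.127, -0.001], [-0.127, -0.992, -0.0], [-0.0, 0.0, -1.0]]
ft_force: [-1.7, -0.9, 4.2]
opening: 0.135
```

Seated: the reaction came at TCP z≈111, as expected for the notch floor. Open the jaws halfway.

>>> apply_moves([
  [0, 0, 0, 0, 0, 0],
  [0, 0, 0, 0, 0, 0],
  [0, 0, 0, 0, 0, 0],
  [0, 0, 0, 0, 0, 0],
  [0, 0, 0, 0, 0, 0],
  [0, 0, 0, 0, 0, 0],
], jaw=0)

```text
time_s: 10.92
position: [527.8, 43.8, 110.5]
tool_rot: [[0.992, -0.127, -0.001], [-0.127, -0.992, 0.0], [-0.001, 0.0, -1.0]]
ft_force: [-0.3, -0.0, -0.4]
opening: 0.499
```

Run:
```python
from h import *
from plant import r,imaging
d={n:imaging.read_camera(n) for n in("wrist","scene")}
s=r.state();print(s["time_s"],s["position"],s["ft_force"],s["opening"])
w=d["wrist"]
o=np.zeros((600,800,3),np.uint8)
o[:,:400]=cv2.resize(w["img"][80:260,260:380],(400,600))
o[:,400:]=cv2.resize(d["scene"]["img"][140:260,240:320],(400,600))
cv2.imwrite("pics/i.png",o[...,::-1])
```

```text
11.025 [527.80885493  43.8444268  110.55516213] [-0.01792058 -0.50608166 -0.30665131] 0.5023970929499972
```

View pics/i.png

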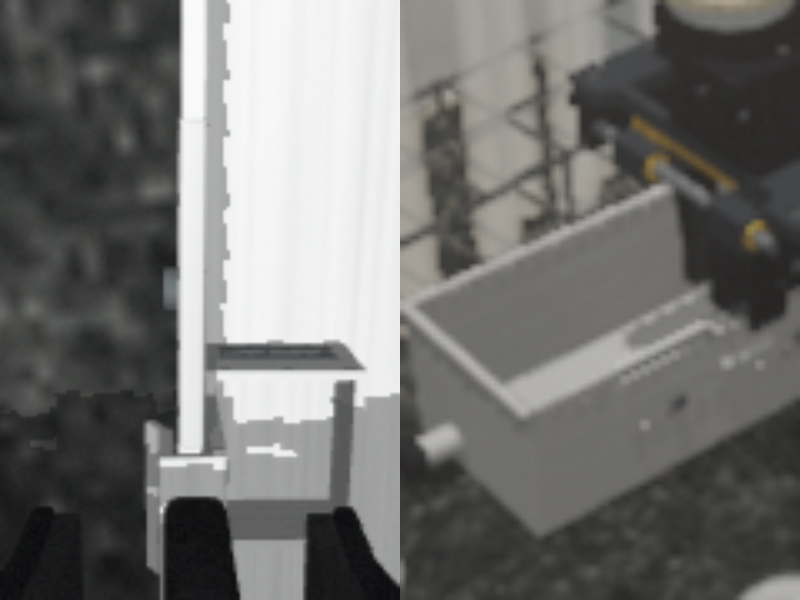

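The lip sits beside the notch's end wall, the grip stands free between the open fingers, and the force is zero. Retreat straight up.

>>> apply_moves([
  [0, 0, -0.01, 0, 0, 0],
  [0, 0, -0.04, 0, 0, 0],
  [0, 0, -0.08, 0, 0, 0],
  [0, 0, -0.13, 0, 0, 0],
  [0, 0, -0.16, 0, 0, 0],
  [0, 0, -0.16, 0, 0, 0],
  [0, 0, -0.16, 0, 0, 0],
  [0, 0, -0.16, 0, 0, 0],
], jaw=0)

```text
time_s: 12.02
position: [527.4, 43.7, 237.6]
tool_rot: [[0.992, -0.127, -0.002], [-0.127, -0.992, -0.0], [-0.002, 0.0, -1.0]]
ft_force: [-0.3, 0.4, -0.3]
opening: 0.501
```

Run:
```python
from h import *
from plant import r,imaging
d={n:imaging.read_camera(n) for n in("wrist","scene")};pickle.dump(d,open("c5.pkl","wb"))
s=r.state();print(s["time_s"],s["position"],s["ft_force"],s["opening"])
w=d["wrist"]
o=np.zeros((600,800,3),np.uint8)
o[:,:400]=cv2.resize(w["img"][130:250,280:360],(400,600))
o[:,400:]=cv2.resize(d["scene"]["img"][140:260,240:320],(400,600))
cv2.imwrite("pics/j.png",o[...,::-1])
a=np.radians(-7.3);G=np.array([527.6,44.4,119]);Rz=Ro.from_euler('z',-7.3,degrees=True)
for dx,dy,dz in((-6,-15,21),(6,-15,21),(6,15,21),(-6,15,21),(-6,15,-21),(6,15,-21)):
    p=G+Rz.apply([dx,dy,dz]);a,b=proj(w,p),proj(d["scene"],p);print(((a-[280,130])*5).round(),((b-[240,140])*5+[400,0]).round())
```

```text
12.125 [527.51858222  43.77191848 237.77386952] [ 0.39931205 -0.33887296  0.17331751] 0.4997877465896205
[156. 458.] [759. 229.]
[219. 458.] [745. 220.]
[220. 306.] [701. 240.]
[155. 306.] [715. 250.]
[160. 256.] [716. 314.]
[216. 256.] [703. 303.]
```

View pics/j.png

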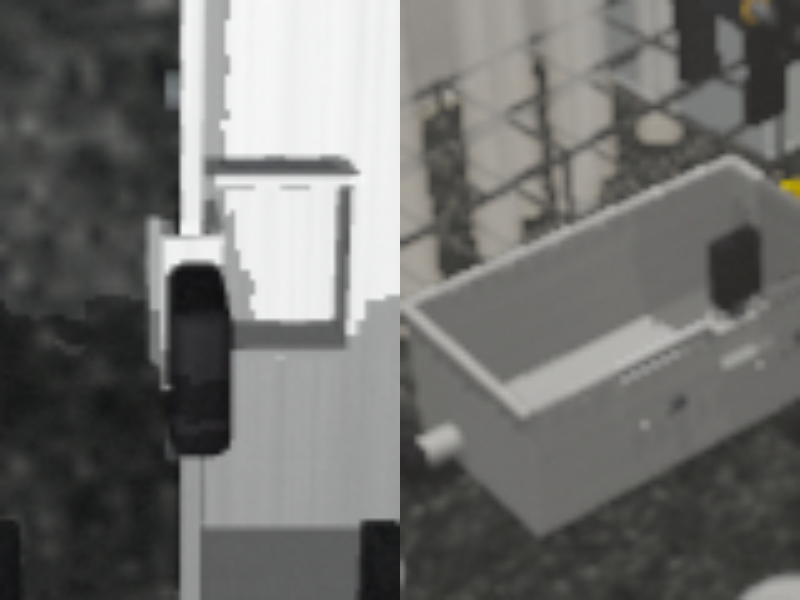

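The grip stands upright in both views. In the scene crop it spans rows about 225–313, against 220–314 predicted for the home height; 8 mm higher would shift it about 18 px. In the wrist view it sits about 2 mm toward +x at the top, which fits the slot play. The robot is clear, so I'm handing in.

```bash
python3 -c "
from plant import r,workorder
print(workorder.job_done(), r.state()['time_s'])"
```

```text
the job is handed in; nothing more can be done
the job is handed in; nothing more can be done
```

The steel basket is hanging in the rail's notch inside the bath. I let go, backed the arm off and handed the job in at about 12 s of the 72 s allowed; no verdict was reported.

- **Pick-up:** I picked it up by the black grip and lifted it clear of the worktop. The cup edges measured -7.2° against -7.3° for the rail, so it was aligned.
- **Finding the notch:** I saw it in the wrist camera, so no sliding was needed. It measured 40.8 mm long, with its middle at about (527.6, 44.0) mm.
- **Seating:** There was no reaction force 2.4 mm below the rail's top edge. The floor was felt at the expected depth, with about 4 N upward at the wrist. That was read only at the end of each move, and no reading came near 20 N.
- **Last checks:** After release the wrist force was close to zero. Both views showed the grip at the home height and upright.
- **Disagreement:** In the wrist view the grip stood about 2 mm toward the bath compared with prediction. I read that as play in the slot, at most a few hundredths of a radian of lean, well inside the 0.15 rad limit.
- **Not re-measured:** I did not check the glassware and crucible positions at the end. The planned path kept clear of them.

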